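# Swing up the hold-down and push the tube home

## Task

On the tube jig, push the counterweighted hold-down frame up by its crossbar, gently and without flinging it, until it is past its balance point and stays raised by itself. Then push the tube along its cradle until its far end is against the end stop. Only push with the fingers: do not pick the tube up, and leave the magnet, the spray can and the flange ring where they are.

Things in the scene. Friction and masses are not known exactly. Their poses are not given: they have to be found in the camera images.
- jig: Fixed grey jig, base plate 250 x 180 x 12 mm (x -115 to +135, y +-90), origin on the bench surface, +x away from the robot (yaw up to 0.35 rad either way). A white V cradle of slippery nylon runs along x at y = 0, x = -100 to +60; at heights of 35 to 39 mm it is 54 mm or more wide inside. Two cheek plates at y = +-80, x = +90, 146 mm high, carry the hold-down's hinge.
- stop_face (a point): Middle of the end stop's face, which looks to the jig's -x: at x = +60 mm, y = 0, z = 50 mm in the jig's frame. The stop is an upright plate 80 mm wide, its top 76 mm above the bench, behind the cradle.
- hinge (a point): Middle of the hold-down's hinge axis, fixed on the jig at x = +90, y = 0, z = 130 mm; the axis runs along the jig's y. A dark counterweight roller, 40 mm diameter, sits 42 mm above it when the frame is lowered.
- hold_arm (a joint): Angle of the U-shaped hold-down frame, rad: 0 = lowered (on its lower stop), 1.3 = fully raised; it turns up and away from the robot about the hinge. Mass 0.5 to 1 kg. Let go below about 0.61 rad it falls back to 0; beyond that it falls on, damped, to 1.3 and stays. About 1 to 3 N at the crossbar, pushed slowly, moves it.
- push_bar (a point): Middle of the frame's crossbar: round, 16 mm thick, 120 mm long, along y. Lowered, it is 130 mm nearer the robot than the hinge and 85 mm above it (215 mm over the bench): its arc's radius is 155 mm. Two 12 mm side bars at y = +-60 mm run to it; beneath is open, but 20 mm beyond it (130 mm high) a thinner bar carries a foot that ends 4 mm above the tube.
- tube_center (a point): Centre of the loose steel tube (half-way along, on its axis, 50 mm above the bench): 60 mm diameter, 4 mm wall, 150 mm long, 0.25 to 0.5 kg, in the V cradle; 1 to 2 N slides it. x is the tube's axis, towards the stop; it may roll. It starts with its far end 30 to 60 mm short of the stop; against it, its centre is at x = -15 mm in the jig's frame.
- magnet: Bystander: flat red and dark magnet block, 75 x 60 x 20 mm, loose on the bench; origin at the centre of its underside.
- spray_can: Bystander: upright closed can, 58 mm diameter, 150 mm high, loose on the bench; origin at the centre of its underside.
- flange: Bystander: flat steel ring, 84 mm outside, 44 mm inside, 14 mm thick, loose on the bench; origin at the centre of its underside.
There are look-alikes about, which are no part of the job. Leave any green or pink look-alike of the part that bears tube_center alone.

How it is judged:
On the way, in this order (a step that is already met when the one before it is completed fails the run):
1. the hold-down frame has been pushed past its balance point and is raised (value of joint hold_arm above 1.1 rad), for 0.2 s.
2. the tube lies in the cradle against the end stop, the frame still raised (value of joint hold_arm above 1.1 rad and x of tube_center in the frame of jig between -0.019 and -0.011 m and y of tube_center in the frame of jig between -0.005 and 0.005 m and z of tube_center in the frame of jig between 0.044 and 0.056 m and angle between the x axis of tube_center and the x axis of jig, either way round below 0.06 rad), for 0.2 s.
At the end, for the whole second after the job is handed in: The hold-down stays raised by itself (joint above 1.1 rad, at rest); the tube lies at rest in its cradle, in line with it, its far end within 4 mm of the end stop; the three bystanders are within 15 mm of where they started (all of step 2 and velocity of joint hold_arm between -0.05 and 0.05 rad/s and linear speed of tube below 0.01 m/s and distance of each of magnet, spray_can, flange from where it was at the start of the episode below 0.015 m); the robot touches nothing.
It fails at once if the tube is lifted more than 12 mm out of its cradle (z of tube_center in the frame of jig above 0.062 m).
It fails at once if the hold-down frame is flung (faster than 3.5 rad/s) (velocity of joint hold_arm above 3.5 rad/s).
It fails at once if the hold-down frame is gripped or shoved hard (more than 35 N) (contact force between the fingers and hold_arm above 35 N).
It fails at once if a bystander is moved more than 15 mm (distance of any of magnet, spray_can, flange from where it was at the start of the episode above 0.015 m).
It also fails if it takes over 50 s, if anything falls off the work surface, if the arm or the gripper's body presses on something with over 40 N, if the wrist force passes 120 N, or if a joint passes its speed limit or range.

## Robot

A 6-joint arm with a two-finger parallel gripper is mounted at the origin on the work surface. World frame = base frame: x ahead of the robot, y to its left, z up, the work surface at z = 0. Lengths are in m, angles in rad, forces in N, time in s.
With the tool pointing down it reaches from about 0.3 to 1 m from the base axis. Payload 5.1 kg.
Tool frame: the origin (TCP) lies at the very end of the fingers, on their centre line; the grasp point (between the pads) lies 19 mm behind it (ctrl.pinch_z is the distance from the TCP to the grasp point, in m); z points along the fingers, y is the direction in which the jaws open and shut (so a half turn about z gives the same grasp; the last joint's range is limited). The gripper opens to 95 mm and grips with 3 to 60 N. Pads are 20 mm wide; open, the fingers measure 119 mm over their backs; the gripper's body (75 mm by 180 mm) begins 59 mm behind the grasp point.
Start: joints at [-1.362, 0.124, 1.65, -0, 1.367, -0.083], TCP at [0.187, -0.623, 0.215] pointing down, gripper open.
Joint ranges: [-2.61, 2.61], [-1.02, 2.33], [0.03, 2.71], [-1.35, 4.49], [0.32, 2.68], [-2.91, 2.91]. Speed limits (rad/s): [2.57, 2.57, 3.14, 3.14, 3.14, 3.14].

## Interface

Orientations are given as a unit quaternion [w, x, y, z].
In Python, from workcell import telemetry, read_camera, sign_off, ctrl gives the robot as it stands.
- The arm moves only by the tool step_arm, never from a script. Its argument "rows" is text: rows parted by semicolons, each of 4 numbers parted by spaces: the shift along the tool's x, y, z in cm, then the turn about the tool's z in rad. A call has 1 to 10 rows; each row shifts and turns the pose as measured when the row begins, along the tool's axes as they then stand; what a row does not reach is not made up. A row lasts 1/10 s, in which the tool goes at most 50 mm and 8.59 degrees, less where a joint would pass 70% of its speed; a pose out of reach is approached as far as the arm can. A call is refused whole if a number of a shift passes 5 or a number of a turn 0.15, either way. A call with a gripper value outside its range is refused whole. "claw" is the opening, from -1 (shut) to 1 (fully open), so that 0 is half open, set as the call begins (left out, the last holds). The fingers move at their own pace and stop on an object; the grip force is fixed at half the most. Time passes only in rows, so rows that do not move let the fingers close. It gives the time, the measured TCP pose, the force and the opening at its end, in the units of the state.
- telemetry.get_state(): the state, without advancing time (a new reading comes with each control period).
- read_camera(name): name is "scene" or "top" or "wrist"; returns a dict with "img" (480x640x3 uint8, red, green, blue), "range_z" (480x640 float32, m along the optical axis (not along the pixel's ray), 0 where there is no reading), "fovy" (degrees; the focal length in pixels is half the picture's height over the tangent of half this angle, whatever the lens; pixels are square), "cx", "cy" (the principal point, pixels), "k1" (the pictures are not rectified: a ray, as slopes to the right and down, at radius r is drawn at 1 + k1 r^2 times it, then the intrinsics apply), "rvec" (rotation vector, rad) and "tvec" (3), from world to camera coordinates, as OpenCV has them; the wrist camera has in their place "T_tool_cam" (4x4, takes a point from camera to tool coordinates, whose origin is the TCP and whose axes are the flange's). Camera axes: x right, y down, z forward; pixel columns grow to the right and rows downward; lengths in m; the calibration is good to about 2 mm. A picture is of the moment at which its call begins: read the wrist's pose just before it.
- sign_off(): hands the job in, once; it reports no verdict.
The state is a dict: "time": time; "joint_positions": joint angles; "qvel": joint speeds; "effort": joint torques, N m; "ee_pos": TCP position; "tcp_rot": TCP orientation; "force": force on the tool from outside, world axes, zero at the start; "torque": the same for the moment, N m; "finger_gap": finger opening in m.
Only numpy, scipy, OpenCV 4.12 (cv2) and the standard library are available. Lean on these libraries where they do the work, as an engineer would, in place of code of your own. Each camera call takes 0.05 s, during which the arm holds its last target.

## Working session

There is one attempt and no reset: what is moved stays moved. The work goes in short steps, Python scripts to look and compute and a tool call to move; the robot and the scene stay as the last step left them, time stands still between calls to the robot, and variables do not carry over. Pictures are saved under pics/ and viewed, and the job is handed in when it is done.

Besides the shell and the picture viewer there is one more tool, called after "Call:" in YAML: its name, and indented under it one key for each argument. step_arm: Moves the arm, as the interface text tells. Its arguments: {"type":"object","properties":{"rows":{"type":"string"},"claw":{"type":"number"}},"required":["rows"]}

```bash
mkdir -p pics; ls; cat > h.py <<'E'
import numpy as np, cv2
from workcell import telemetry, read_camera, sign_off, ctrl
def K(c):
    f=240/np.tan(np.radians(c['fovy'])/2); return np.array([[f,0,c['cx']],[0,f,c['cy']],[0,0,1.]])
def pts(c):
    k=K(c); v,u=np.mgrid[0:480,0:640].astype(float)
    xd=(u-k[0,2])/k[0,0]; yd=(v-k[1,2])/k[1,1]
    x,y=xd.copy(),yd.copy()
    for _ in range(20):
        s=1+c['k1']*(x*x+y*y); x=xd/s;y=yd/s
    z=c['range_z']; P=np.stack([x*z,y*z,z],-1)
    if 'rvec' in c:
        R=cv2.Rodrigues(np.array(c['rvec'],float))[0]; W=(P-np.array(c['tvec']).ravel())@R
    else: W=P
    W[z==0]=np.nan
    return W
def save(c,n): cv2.imwrite('pics/'+n,c['img'][:,:,::-1])
E
python3 - <<'E'
from h import *
for n in('scene','top'):
    c=read_camera(n); save(c,n+'0.png'); np.savez(n+'0.npz',**c)
    R=cv2.Rodrigues(np.array(c['rvec'],float))[0]; print(n,c['fovy'],c['k1'],-R.T@np.array(c['tvec']).ravel(),R[2])
s=telemetry.get_state();print(s)
E
```

```text
pics
scene 53.855604717079785 0.001412857227561696 [ 0.89514007 -0.50267093  0.79929848] [-0.34481981  0.5871278  -0.73237985]
top 55.65464948645109 -0.022753672356280327 [0.47555905 0.01045625 1.16968318] [ 0.11025813 -0.02768987 -0.99351719]
{'time': 0.1, 'joint_positions': array([-1.36157451e+00,  1.24439928e-01,  1.65152614e+00,  6.19680561e-06,
        1.36748312e+00, -8.25831398e-02]), 'qvel': array([-0.00070199, -0.00255523, -0.00223908, -0.0009024 ,  0.00017522,
        0.00051826]), 'effort': array([ 4.54819228e-04, -4.18885624e+01, -3.61097538e+01,  7.77310040e-02,
        4.61357203e-02, -6.25404573e-05]), 'ee_pos': array([ 0.18685796, -0.62196495,  0.21351662]), 'tcp_rot': array([-9.26599421e-04,  9.89374767e-01,  1.45384694e-01, -5.57101046e-05]), 'force': array([-0.25165587, -0.2410477 , -0.02495447]), 'torque': array([-0.01290046,  0.02066453,  0.00794573]), 'finger_gap': 0.0948700861791617}
```

View pics/scene0.png

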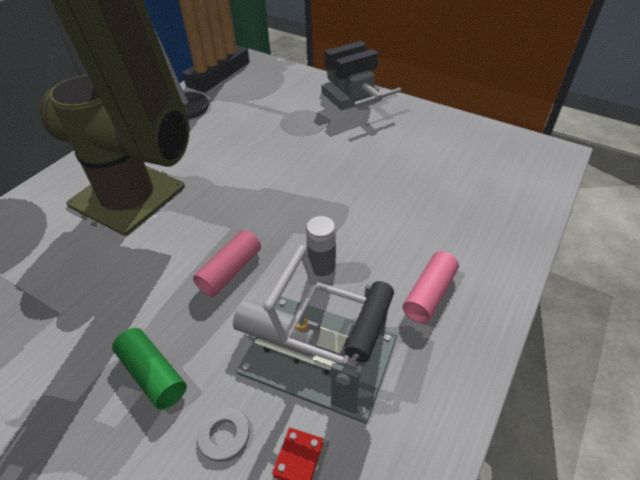

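View pics/top0.png

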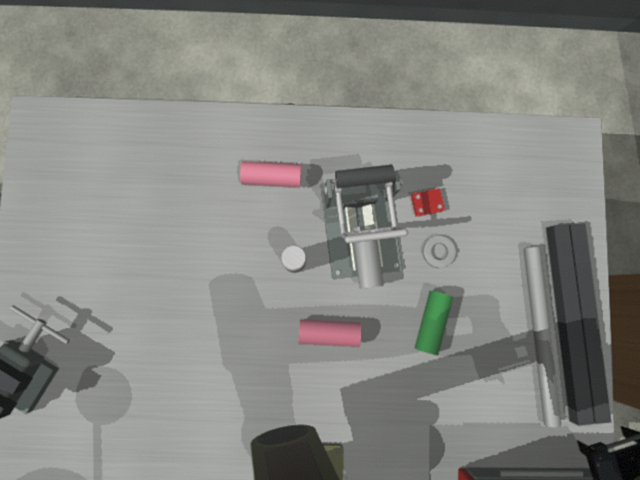

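The top view (up = world +x, left = +y) shows the jig near (367,225), the crossbar at row 235 and the roller at (367,176). The tube end is at (370,283) and the can at (293,258). The flange is at (440,250), the magnet at (428,202), and the pink decoys at (270,174) and (330,333). I'll measure these next.

```bash
python3 - <<'E'
from h import *
c=dict(np.load('top0.npz')); W=pts(c)
def show(n,u,v,r=1):
    print(n,(u,v),np.round(np.nanmedian(W[v-r:v+r+1,u-r:u+r+1].reshape(-1,3),0),4))
for n,u,v in [('barR',402,233),('barL',347,237),('bar mid',375,235),('rollL',340,179),('rollR',393,175),('tube',371,265),('tube end',371,282),('can',293,258),('flange',452,250),('mag',428,202),('bench',300,290),('pinknear',330,333),('green',433,322),('plate',340,273),('plate',397,268)]: show(n,u,v)
# clouds
m=(W[...,0]>.3)&(W[...,0]<1.0)&(abs(W[...,1]+.05)<.2)
# crossbar: z .2-.235
cl=m&(W[...,2]>.205)&(W[...,2]<.24); v,u=np.where(cl);print('z.205-.24',u.min(),u.max(),v.min(),v.max(),len(u))
P=W[cl]; 
# base plate by z 8-16mm
cl=m&(W[...,2]>.007)&(W[...,2]<.016)
mask=cl.astype(np.uint8); n,l,st,_=cv2.connectedComponentsWithStats(mask); 
for i in np.argsort(-st[1:,4])[:4]+1: print(st[i])
c['img']; big=cv2.resize(c['img'][140:310,220:480],None,fx=3,fy=3,interpolation=cv2.INTER_CUBIC); cv2.imwrite('pics/crop0.png',big[:,:,::-1])
Q=W[cl][:,:2].astype(np.float32); print(cv2.minAreaRect(Q))
E
```

```text
barR (402, 233) [ 0.6063 -0.1991  0.2217]
barL (347, 237) [ 0.594  -0.0825  0.2198]
bar mid (375, 235) [ 0.5999 -0.1413  0.2213]
rollL (340, 179) [ 0.7261 -0.0671  0.1907]
rollR (393, 175) [ 0.7394 -0.1853  0.1903]
tube (371, 265) [ 0.5454 -0.1552  0.0805]
tube end (371, 282) [ 0.5046 -0.156   0.0795]
can (293, 258) [0.5515 0.0314 0.1496]
flange (452, 250) [ 0.5944 -0.3755  0.0138]
mag (428, 202) [ 0.717  -0.3107  0.0196]
bench (300, 290) [0.4812 0.0139 0.0013]
pinknear (330, 333) [ 0.3796 -0.0616  0.0586]
green (433, 322) [ 0.4121 -0.3125  0.0564]
plate (340, 273) [ 0.5271 -0.0867  0.0123]
plate (397, 268) [ 0.5441 -0.2329  0.0131]
z.205-.24 345 407 229 243 466
[ 320  184   38   96 1387]
[341 183  51  46 985]
[379 238  23  35 587]
[355 207  10  20 132]
((0.6315726041793823, -0.06282112002372742), (0.6507670879364014, 0.36452049016952515), 1.546262502670288)
```

View pics/crop0.png

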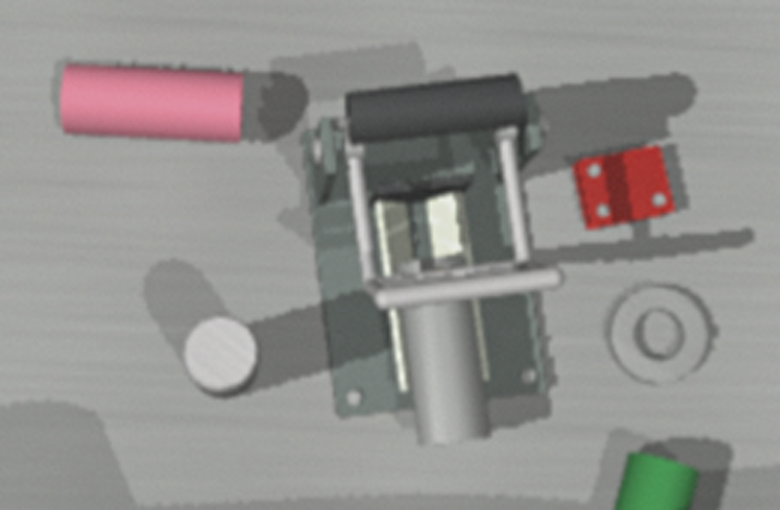

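```bash
cat > fit.py <<'E'
from h import *
def fit(W):
    m=(W[...,0]>.4)&(W[...,0]<1.0)&(abs(W[...,1]+.14)<.15)
    out={}
    for n,lo,hi in [('bar',.208,.24),('roll',.165,.2)]:
        P=W[m&(W[...,2]>lo)&(W[...,2]<hi)]
        r=cv2.minAreaRect((P[:,:2]*1000).astype(np.float32)); print(n,len(P),r, P[:,2].max())
    return m
E
python3 - <<'E'
from fit import *
for n in('top','scene'):
    c=dict(np.load(n+'0.npz')); W=pts(c); m=fit(W)
    T=W[m&(W[...,2]>.06)&(W[...,2]<.09)&(W[...,0]<.585)]
    # tube: fit axis direction by cylinder lsq
    from scipy.optimize import least_squares
    def res(p):
        d=np.array([np.cos(p[1]),np.sin(p[1])]); 
        lat=-(T[:,0]-.53)*d[1]+(T[:,1]-p[0])*d[0]
        return np.hypot(lat,T[:,2]-p[2])-.03
    s=least_squares(res,[-.155,.1,.05],loss='soft_l1',f_scale=.001); print('tube',len(T),s.x,np.std(s.fun))
    d=np.array([np.cos(s.x[1]),np.sin(s.x[1])]); a=(T[:,:2]-[.53,s.x[0]])@d; print('near end',np.percentile(a,[0,1,3,50,99]), )
E
```

```text
bar 466 ((598.810791015625, -144.15411376953125), (16.042617797851562, 133.15602111816406), 8.911879539489746) 0.2265943632480362
roll 1062 ((681.2990112304688, -131.94061279296875), (156.40631103515625, 130.61119079589844), 8.438549995422363) 0.19976659458905702
tube 883 [-0.15577685  0.15814209  0.05006252] 0.00639302400867155
near end [-0.03724552 -0.03633339 -0.03445032  0.00943983  0.05667422]
bar 764 ((598.0870971679688, -146.40530395507812), (16.37647247314453, 134.80194091796875), 9.015645980834961) 0.22540688707119944
roll 2249 ((677.4561157226562, -133.85775756835938), (161.96551513671875, 132.31887817382812), 9.004196166992188) 0.1998056981975019
tube 1301 [-0.18227277  1.31587951  0.05218416] 0.00948059573340475
near end [-0.01513532 -0.01196858 -0.00857022  0.01960462  0.1941924 ]
```

Call:
step_arm:
  rows: "0 0 0 0.135;3 -3.4 0 0;3 -3.4 0 0;3 -3.4 0 0;3 -3.4 0 0;3 -3.4 0 0;3 -3.4 0 0;3 -3.4 0 0;3 -3.4 0 0;3 -3.4 0 0"
  claw: -0.45

```text
time: 1.1
ee_pos: [0.411, -0.2685, 0.2082]
tcp_rot: [-0.005, 0.998, 0.07, -0.002]
force: [0.2, -0.2, 0.8]
finger_gap: 0.0268
```

```bash
cat >> h.py <<'E'
YAW=.157; O=np.array([.638,-.139,0])
def tcp():
    s=telemetry.get_state(); d=s['ee_pos']-O; c,si=np.cos(YAW),np.sin(YAW)
    q=s['tcp_rot']; print('t',round(s['time'],2),'jig',np.round([c*d[0]+si*d[1],-si*d[0]+c*d[1],d[2]],4),'yaw',2*np.arctan2(q[2],q[1]),q.round(4),'F',s['force'].round(2),'gap',s['finger_gap'])
E
python3 -c "
from h import *
tcp()"
```

```text
t 1.1 jig [-0.2445 -0.0924  0.2082] yaw 0.13957271513626865 [-0.0049  0.9976  0.0697 -0.0016] F [ 0.17 -0.23  0.78] gap 0.026848584645207826
```

Call:
step_arm:
  rows: "2.5 -3 0.3 -0.017;3 -3 0.2 0;3 -3 0 0;3 -0.3 0 0;2.5 0 0 0;0 0 0 0"

```text
time: 1.7
ee_pos: [0.5393, -0.1428, 0.2013]
tcp_rot: [-0.006, 0.997, 0.083, -0.002]
force: [-0.3, -0.2, 0.4]
finger_gap: 0.0266
```

```bash
python3 -c "
from h import *
tcp()
for n in ('scene','top'):
    c=read_camera(n);save(c,n+'1.png')
"
```

```text
t 1.7 jig [-0.0981  0.0117  0.2013] yaw 0.16585502977448932 [-0.0059  0.9965  0.0828 -0.0025] F [-0.26 -0.17  0.41] gap 0.02659529335315779
```

View pics/scene1.png

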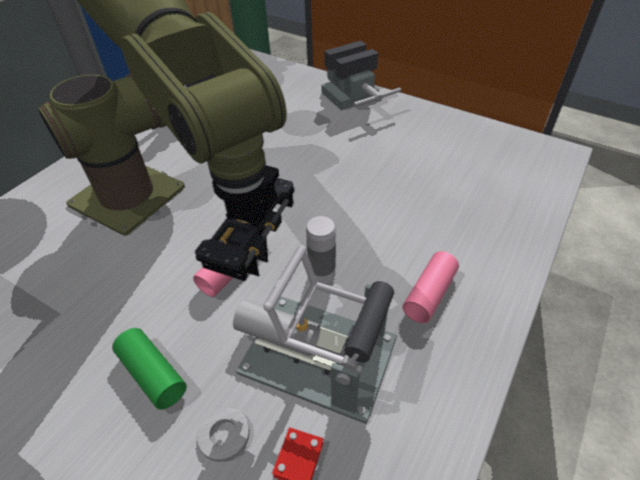

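The gripper is just on the robot side of the crossbar with everything clear. I'll correct y and then start the push.

Call:
step_arm:
  rows: "1 1.2 0 0;1 0 0 0;1 0 0 0;0.5 0 0 0;0.5 0 0 0"

```text
time: 2.3
ee_pos: [0.5766, -0.15, 0.2]
tcp_rot: [-0.006, 0.997, 0.08, -0.005]
force: [-0.1, -0.2, 0.3]
finger_gap: 0.0261
```

```bash
python3 -c "
from h import *
tcp()
"
```

```text
t 2.3 jig [-0.0623 -0.0013  0.2   ] yaw 0.1600827445701472 [-0.0063  0.9968  0.08   -0.0046] F [-0.15 -0.15  0.32] gap 0.026104467361482978
```

Call:
step_arm:
  rows: "0.5 0 0 0;0.5 0 -0.3 0;0.5 0 -0.6 0;0.5 0 -0.6 0;0.5 0 -0.6 0"

```text
time: 2.8
ee_pos: [0.5927, -0.1475, 0.2202]
tcp_rot: [-0.006, 0.997, 0.079, -0.02]
force: [-4.0, 0.3, 1.3]
finger_gap: 0.0264
```

```bash
python3 -c "
from h import *
tcp()
c=read_camera('scene');save(c,'s2.png')
fit_=1
from fit import fit
fit(pts(c))
"
```

```text
t 2.8 jig [-0.046  -0.0013  0.2202] yaw 0.15883136270626205 [-0.0063  0.9966  0.0793 -0.0196] F [-3.96  0.27  1.29] gap 0.02638312251137566
bar 552 ((604.7116088867188, -146.12498474121094), (31.20621109008789, 133.04287719726562), 9.01250171661377) 0.23998766660192364
roll 2219 ((687.09423828125, -132.84072875976562), (154.80030822753906, 131.18743896484375), 9.163125991821289) 0.19962532365968721
```

View pics/s2.png

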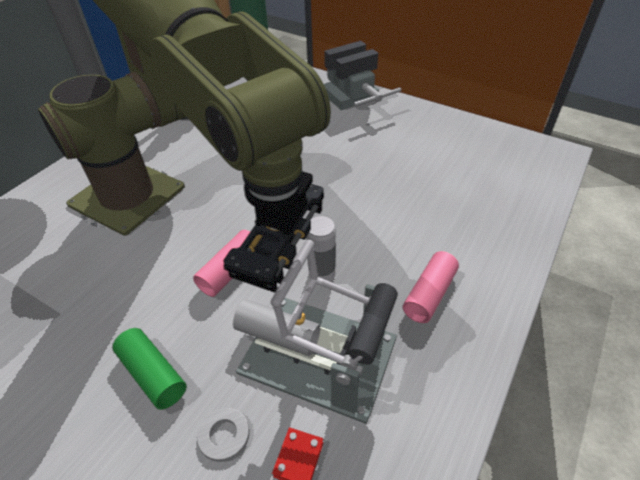

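The fingers are on the crossbar at about 4 N and it is starting to rise, so I continue along the arc.

Call:
step_arm:
  rows: "0.7 0 -0.6 0;0.7 0 -0.6 0;0.7 0 -0.5 0;0.7 0 -0.5 0"

```text
time: 3.25
ee_pos: [0.6212, -0.1431, 0.2472]
tcp_rot: [-0.006, 0.997, 0.079, -0.021]
force: [-3.6, -0.2, 2.7]
finger_gap: 0.0265
```

```bash
python3 -c "
from h import *
tcp()
c=read_camera('scene');save(c,'s3.png')
W=pts(c);m=(abs(W[...,0]-.63)<.05)&(abs(W[...,1]+.14)<.075)&(W[...,2]>.21)
c2=read_camera('top');save(c2,'t3.png')
"
```

```text
t 3.25 jig [-0.0172 -0.0014  0.2472] yaw 0.1589010101919798 [-0.0057  0.9966  0.0793 -0.0212] F [-3.64 -0.22  2.67] gap 0.026477929239960497
```

View pics/s3.png

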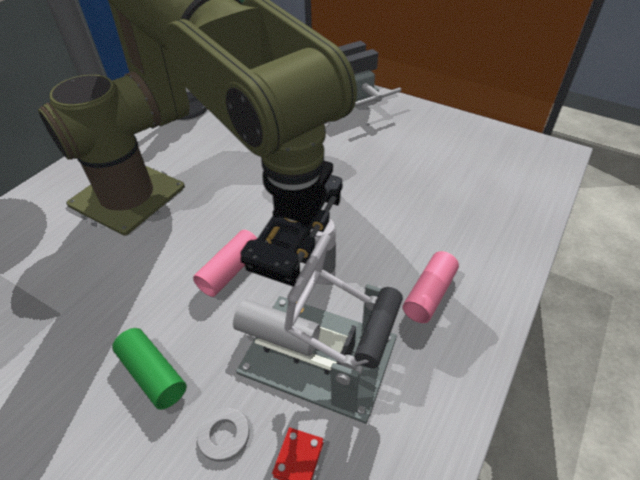

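Call:
step_arm:
  rows: "0.7 0 -0.4 0;0.7 0 -0.3 0;0.7 0 -0.3 0;0.7 0 -0.2 0"

```text
time: 3.75
ee_pos: [0.6526, -0.1382, 0.2581]
tcp_rot: [-0.006, 0.997, 0.08, -0.019]
force: [-0.7, 0.1, 1.3]
finger_gap: 0.0261
```

```bash
python3 -c "
from h import *
tcp()
c=read_camera('scene');save(c,'s4.png')
"
```

```text
t 3.75 jig [ 0.0145 -0.0015  0.2581] yaw 0.15936355777579395 [-0.0056  0.9966  0.0796 -0.0191] F [-0.74  0.11  1.27] gap 0.02614671943345818
```

View pics/s4.png

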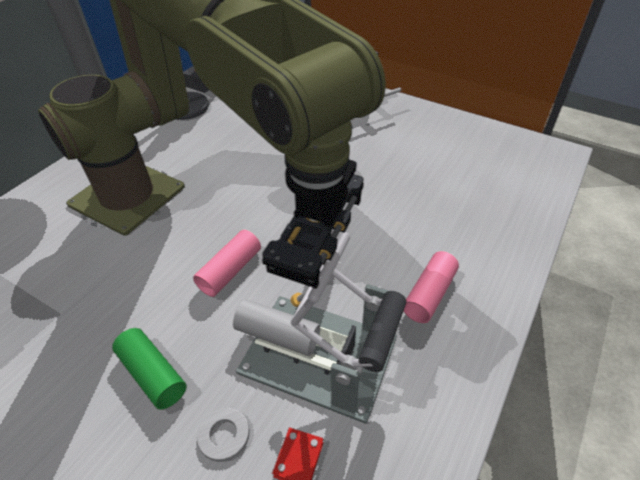

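The force has dropped below 1 N, so it's near the balance point. I'll push a little further.

Call:
step_arm:
  rows: "0.7 0 -0.2 0;0.7 0 -0.2 0;0.7 0 -0.2 0;0.7 0 -0.1 0;0 0 0 0;0 0 0 0"

```text
time: 4.4
ee_pos: [0.6848, -0.1325, 0.2625]
tcp_rot: [-0.006, 0.997, 0.08, -0.019]
force: [0.3, -0.5, 1.3]
finger_gap: 0.0257
```

```bash
python3 -c "
from h import *
tcp()
c=read_camera('scene');save(c,'s5.png')
"
```

```text
t 4.4 jig [ 0.0473 -0.0009  0.2625] yaw 0.16064905734737342 [-0.0062  0.9966  0.0802 -0.0189] F [ 0.29 -0.45  1.25] gap 0.025675858841944364
```

View pics/s5.png

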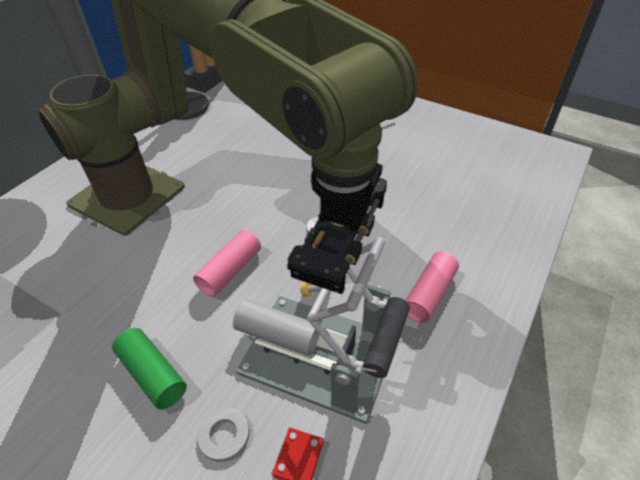

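The crossbar is now clear of the fingers and falling on by itself. I'll hold still and wait.

Call:
step_arm:
  rows: "0 0 -0.3 0;0 0 -0.3 0;0 0 -0.3 0;0 0 0 0;0 0 0 0;0 0 0 0;0 0 0 0;0 0 0 0"

```text
time: 5.25
ee_pos: [0.6844, -0.1329, 0.2729]
tcp_rot: [-0.006, 0.997, 0.08, -0.019]
force: [0.7, 0.1, 0.3]
finger_gap: 0.0263
```

```bash
python3 -c "
from h import *
tcp()
c=read_camera('scene');save(c,'s6.png')
"
```

```text
t 5.25 jig [ 0.0468 -0.0012  0.2729] yaw 0.15995730622426807 [-0.0061  0.9966  0.0799 -0.0186] F [0.71 0.08 0.28] gap 0.02625530360376967
```

View pics/s6.png

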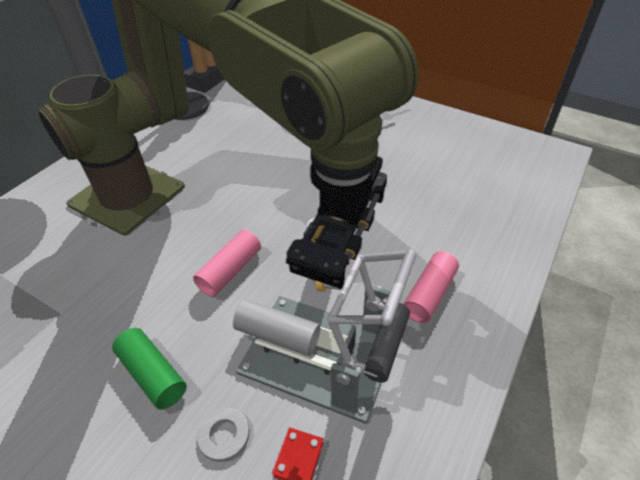

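The frame is swinging over with its foot (orange, 320,287) below the gripper. I'll lift and then retreat.

Call:
step_arm:
  rows: "0 0 -1.5 0;0 0 -1.5 0;-2 0 0 0;-4 0 0 0;-4 0 0 0;-4 0 0 0;-4 0 0 0;-4 0 0 0;-3 0 0 0;0 0 0 0"

```text
time: 6.3
ee_pos: [0.4342, -0.1751, 0.3278]
tcp_rot: [-0.001, 0.997, 0.081, -0.011]
force: [0.9, 0.4, 0.0]
finger_gap: 0.0261
```

```bash
python3 -c "
from h import *
tcp()
for n in('scene','top'):
    c=read_camera(n);save(c,n+'7.png');np.savez(n+'7.npz',**c)
"
```

```text
t 6.3 jig [-0.207  -0.0038  0.3278] yaw 0.16175351448169364 [-0.0013  0.9967  0.0808 -0.0109] F [0.93 0.35 0.01] gap 0.026052267885453853
```

View pics/scene7.png

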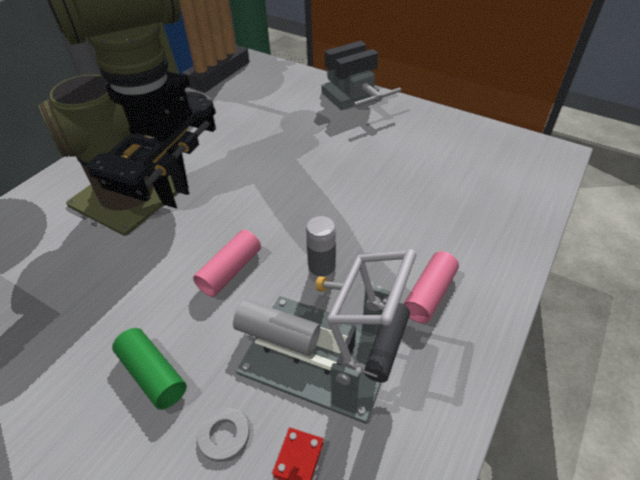

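View pics/top7.png

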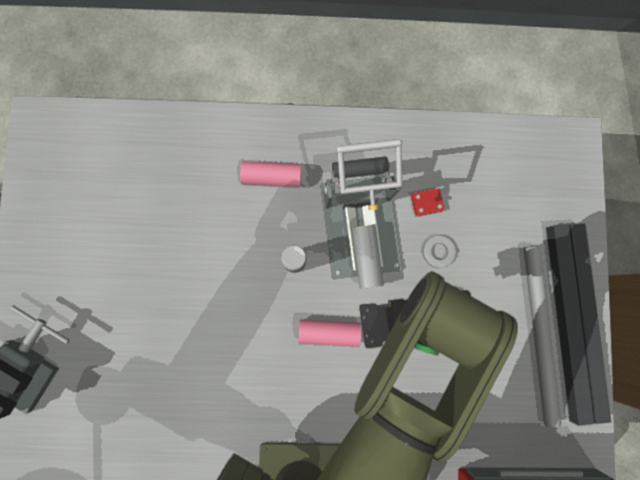

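The frame is raised, with its crossbar at (370,147) in the top view, and the tube is fully visible at (367,255). I'll fit both.

```bash
cat > tube.py <<'E'
from h import *
from scipy.optimize import least_squares
def tube(c):
    W=pts(c); d=W-O; ci,si=np.cos(YAW),np.sin(YAW)
    J=np.stack([ci*d[...,0]+si*d[...,1],-si*d[...,0]+ci*d[...,1],d[...,2]],-1)
    T=J[(J[...,0]>-.18)&(J[...,0]<.07)&(abs(J[...,1])<.027)&(J[...,2]>.062)&(J[...,2]<.086)]
    r=lambda p:np.hypot((T[:,1]-p[0]-p[1]*T[:,0])*np.cos(p[1]),T[:,2]-p[2]-p[3]*T[:,0])-.03
    s=least_squares(r,[0,0,.05,0],loss='soft_l1',f_scale=.001)
    a=np.sort(T[:,0]); print('tube n',len(T),'y0,slope,z,slope',s.x.round(4),'ends',a[[0,5,-6,-1]].round(4),'std',np.median(abs(s.fun)).round(4))
    A=J[(J[...,2]>.25)&(J[...,2]<.30)&(abs(J[...,1])<.07)&(J[...,0]>.1)&(J[...,0]<.2)]
    if len(A):
        print('crossbar x,z med',np.median(A,0).round(3)); x,z=np.median(A[:,0]),np.max(A[:,2])-.008
        print('theta',np.radians(146.8)-np.arctan2(np.median(A[:,2])-.006-.13,x-.09))
    return J
E
python3 - <<'E'
from tube import *
for n in('top','scene'):
    print(n);tube(dict(np.load(n+'7.npz')))
E
```

```text
top
tube n 1407 y0,slope,z,slope [ 0.0002 -0.0006  0.0498 -0.0026] ends [-0.1465 -0.1461  0.0678  0.0689] std 0.0012
crossbar x,z med [0.133 0.    0.283]
theta 1.2755974075526784
scene
tube n 2205 y0,slope,z,slope [-0.0004 -0.0032  0.0499 -0.0019] ends [-0.1494 -0.1479  0.0666  0.0668] std 0.0008
crossbar x,z med [ 0.134 -0.015  0.283]
theta 1.2811040867228296
```

Call:
step_arm:
  rows: "1 -0.2 4.5 0;1 -0.2 4.5 0;0 0 4.5 0;0 0 4.5 0;0 0 4 0;0 0 0 0"

```text
time: 7.0
ee_pos: [0.4621, -0.1677, 0.1064]
tcp_rot: [0.001, 0.996, 0.084, -0.005]
force: [-1.0, 0.4, -0.5]
finger_gap: 0.0262
```

```bash
python3 -c "
from h import *
tcp()
"
```

```text
t 7.0 jig [-0.1783 -0.0008  0.1064] yaw 0.1674774332179342 [ 8.000e-04  9.965e-01  8.360e-02 -5.000e-03] F [-0.99  0.39 -0.49] gap 0.026220934957821233
```

Call:
step_arm:
  rows: "-1.2 0 0 0.01;0 0 0 0;0 0 3 0;0 0 2 0;0 0 1 0;0 0 0 0"

```text
time: 7.6
ee_pos: [0.46, -0.1748, 0.0598]
tcp_rot: [0.007, 0.997, 0.079, 0.005]
force: [0.4, -0.1, -0.3]
finger_gap: 0.0263
```

```bash
python3 -c "
from h import *
tcp()
c=read_camera('wrist');save(c,'w8.png')
c=read_camera('scene');save(c,'s8.png')
"
```

```text
t 7.6 jig [-0.1814 -0.0075  0.0598] yaw 0.15725540631636392 [0.0067 0.9969 0.0785 0.0051] F [ 0.35 -0.11 -0.3 ] gap 0.02625274595479142
```

View pics/s8.png

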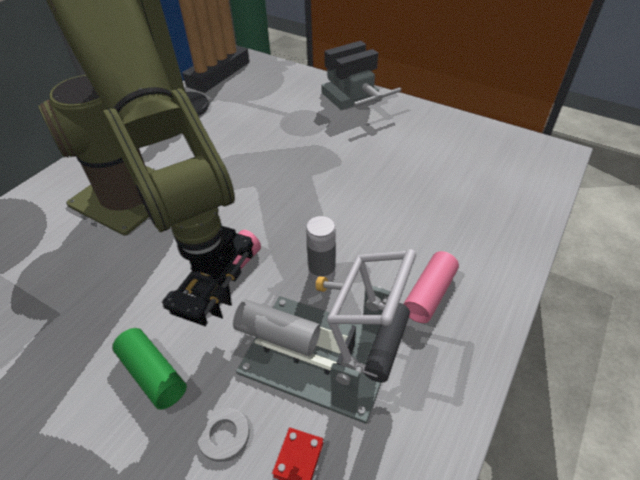

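View pics/w8.png

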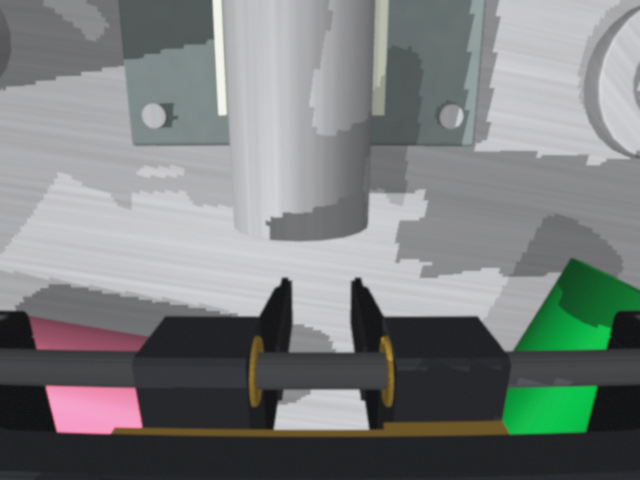

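The wrist view shows the finger tips midway at column ~321 and the tube end centred at ~300. That agrees with the -7.5 mm y offset, so I'll shift and go down.

Call:
step_arm:
  rows: "0 -0.75 0 0;0 0 1 0;0 0 1 0;0 0 0 0"

```text
time: 8.1
ee_pos: [0.4625, -0.1684, 0.0434]
tcp_rot: [0.009, 0.997, 0.079, 0.009]
force: [-0.3, 0.3, -1.1]
finger_gap: 0.0263
```

```bash
python3 -c "
from h import *
tcp()
"
```

```text
t 8.1 jig [-0.1779 -0.0016  0.0434] yaw 0.15757767601928407 [0.0091 0.9968 0.0787 0.0092] F [-0.31  0.29 -1.1 ] gap 0.026253039254177078
```

Call:
step_arm:
  rows: "0.7 -0.15 0.2 0;0.7 0 0 0;0.5 0 0 0;0.5 0 0 0;0.5 0 0 0;0.5 0 0 0"

```text
time: 8.7
ee_pos: [0.4974, -0.1612, 0.0408]
tcp_rot: [0.009, 0.997, 0.079, 0.007]
force: [-2.0, -1.8, -0.7]
finger_gap: 0.0261
```

```bash
python3 -c "
from tube import *
tcp()
c=read_camera('scene');save(c,'s9.png');tube(c)
c=read_camera('wrist');save(c,'w9.png')
"
```

```text
t 8.7 jig [-1.423e-01  1.000e-04  4.080e-02] yaw 0.15740376779549992 [0.0087 0.9968 0.0786 0.0073] F [-2.04 -1.75 -0.74] gap 0.026132813524687378
tube n 2264 y0,slope,z,slope [-0.0005 -0.0047  0.0498 -0.0043] ends [-0.1469 -0.1414  0.0666  0.0668] std 0.0008
crossbar x,z med [ 0.134 -0.015  0.283]
theta 1.281492999688281
```

View pics/w9.png

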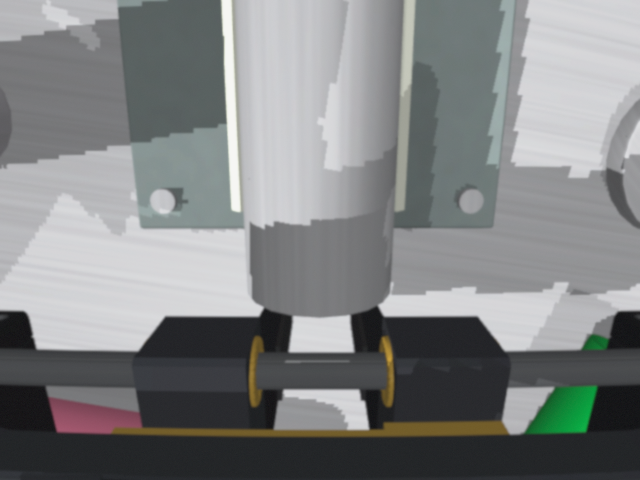

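The fingers are centred on the tube end and pushing it. I continue gently.

Call:
step_arm:
  rows: "0.6 0 0 0;0.6 0 0 0;0.6 0 0 0;0.6 0 0 0;0.6 0 0 0;0 0 0 0"

```text
time: 9.4
ee_pos: [0.53, -0.1559, 0.0413]
tcp_rot: [0.009, 0.997, 0.079, 0.008]
force: [0.7, -0.2, 0.2]
finger_gap: 0.0262
```

```bash
python3 -c "
from tube import *
tcp()
c=read_camera('wrist');save(c,'w10.png')
c=read_camera('scene');save(c,'s10.png');tube(c)
"
```

```text
t 9.4 jig [-0.1093  0.0002  0.0413] yaw 0.1574331753892409 [0.0087 0.9968 0.0786 0.0078] F [ 0.74 -0.2   0.18] gap 0.026154281884462418
tube n 2194 y0,slope,z,slope [-0.0005 -0.0054  0.0499 -0.0044] ends [-0.1108 -0.1048  0.0665  0.0669] std 0.0008
crossbar x,z med [ 0.134 -0.015  0.283]
theta 1.280730497037041
```

View pics/w10.png

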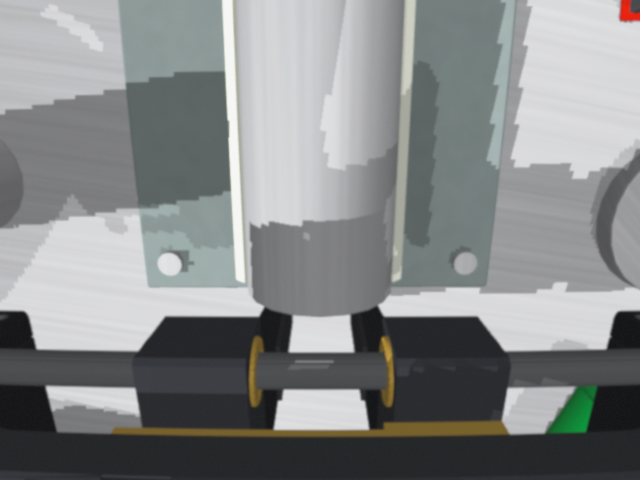

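Call:
step_arm:
  rows: "0.5 0 0 0;0.5 0 0 0;0.4 0 0 0;0 0 0 0"

```text
time: 9.9
ee_pos: [0.5369, -0.1547, 0.0411]
tcp_rot: [0.008, 0.997, 0.079, -0.002]
force: [0.6, -0.2, 1.3]
finger_gap: 0.0259
```

```bash
python3 -c "
from tube import *
tcp()
c=read_camera('scene');tube(c)
"
```

```text
t 9.9 jig [-0.1024  0.0003  0.0411] yaw 0.15847366647474967 [ 0.0084  0.9968  0.0792 -0.0022] F [ 0.55 -0.22  1.34] gap 0.02591177919458349
tube n 2116 y0,slope,z,slope [-0.0005 -0.0049  0.05   -0.0031] ends [-0.1001 -0.0952  0.0665  0.067 ] std 0.0008
crossbar x,z med [ 0.134 -0.015  0.283]
theta 1.280875884677433
```

Call:
step_arm:
  rows: "0.5 0 0 0"

```text
time: 10.05
ee_pos: [0.5372, -0.1546, 0.0408]
tcp_rot: [0.008, 0.997, 0.08, -0.008]
force: [-31.4, -5.8, 21.0]
finger_gap: 0.0264
```

Call:
step_arm:
  rows: "0.5 0 0 0"

```text
time: 10.15
ee_pos: [0.5367, -0.1547, 0.041]
tcp_rot: [0.008, 0.997, 0.08, -0.016]
force: [-25.3, -4.1, 20.6]
finger_gap: 0.0261
```

```bash
python3 -c "
from tube import *
tcp()
c=read_camera('wrist');save(c,'w11.png')
c=read_camera('scene');tube(c);save(c,'s11.png');np.savez('s11.npz',**c)
big=cv2.resize(c['img'][220:400,220:430],None,fx=3.5,fy=3.3,interpolation=cv2.INTER_CUBIC);cv2.imwrite('pics/s11c.png',big[:,:,::-1])
"
```

```text
t 10.15 jig [-0.1025  0.0003  0.041 ] yaw 0.16043936489910898 [ 0.0082  0.9966  0.0801 -0.0162] F [-25.3   -4.15  20.57] gap 0.026141310265916377
tube n 2088 y0,slope,z,slope [-0.0005 -0.0035  0.0498 -0.0034] ends [-0.0963 -0.0917  0.0666  0.067 ] std 0.0008
crossbar x,z med [ 0.134 -0.015  0.283]
theta 1.2812920608563383
```

View pics/s11c.png

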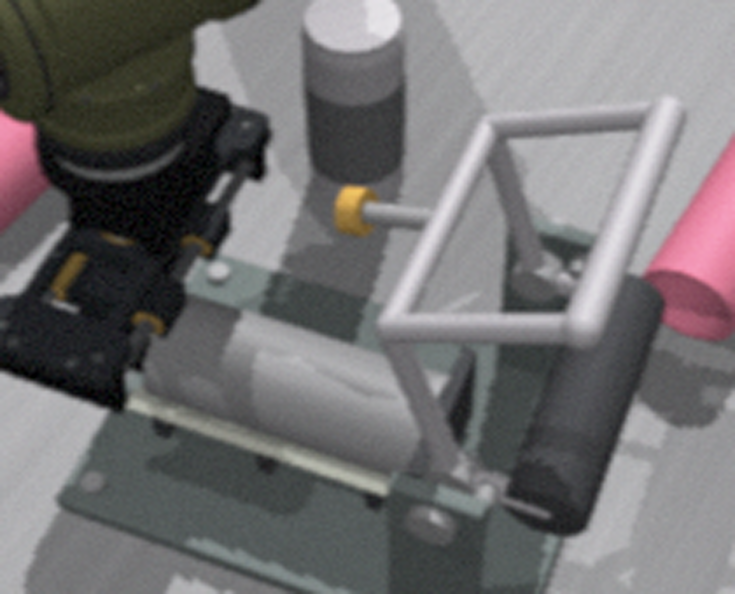

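View pics/w11.png

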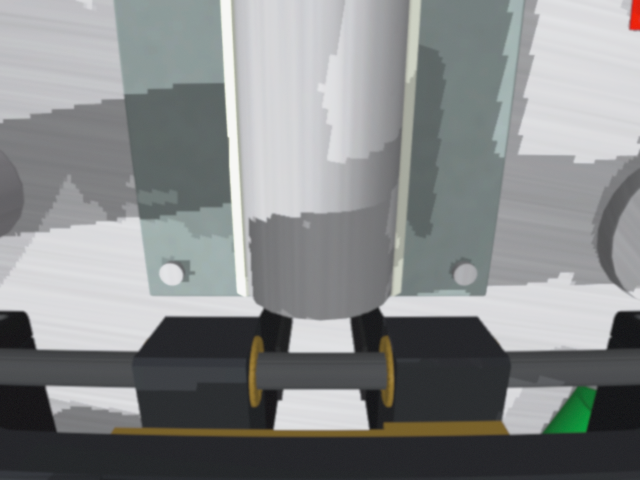

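Call:
step_arm:
  rows: "-0.8 0 0 0;-0.5 0 0 0;0 0 0 0"

```text
time: 10.55
ee_pos: [0.5243, -0.1571, 0.042]
tcp_rot: [0.008, 0.997, 0.08, -0.015]
force: [0.2, 0.5, 0.4]
finger_gap: 0.0263
```

```bash
cat > wr.py <<'E'
from tube import *
from scipy.spatial.transform import Rotation as Rt
def wrist(name):
    s=telemetry.get_state(); c=read_camera('wrist'); save(c,name)
    q=s['tcp_rot']; R=Rt.from_quat([q[1],q[2],q[3],q[0]]).as_matrix()
    P=pts(c); T=np.array(c['T_tool_cam']); tp=P@T[:3,:3].T+T[:3,3]
    d=tp@R.T+s['ee_pos']-O; ci,si=np.cos(YAW),np.sin(YAW)
    return np.stack([ci*d[...,0]+si*d[...,1],-si*d[...,0]+ci*d[...,1],d[...,2]],-1)
E
python3 - <<'E'
from wr import *
tcp()
J=wrist('w12.png')
for v in range(240,345,6): print(v,[J[v,u].round(4).tolist() for u in (321,239,400)])
c=read_camera('scene');tube(c)
E
```

```text
t 10.55 jig [-1.151e-01 -1.000e-04  4.200e-02] yaw 0.159624523043127 [ 0.0083  0.9967  0.0797 -0.0148] F [0.2  0.47 0.36] gap 0.026306563529835483
240 [[-0.0721, 0.0002, 0.0797], [-0.0857, 0.0352, 0.0387], [-0.0863, -0.0353, 0.0372]]
246 [[-0.0742, 0.0002, 0.0797], [-0.0887, 0.0355, 0.038], [-0.0889, -0.0354, 0.0377]]
252 [[-0.0761, 0.0002, 0.0802], [-0.0911, 0.0355, 0.0391], [-0.0924, -0.0359, 0.036]]
258 [[-0.0784, 0.0002, 0.0797], [-0.094, 0.0356, 0.039], [-0.095, -0.036, 0.0366]]
264 [[-0.0808, 0.0002, 0.0792], [-0.0969, 0.0359, 0.0387], [-0.0976, -0.036, 0.0374]]
270 [[-0.0828, 0.0002, 0.0796], [-0.1111, 0.0414, 0.0116], [-0.1114, -0.042, 0.0114]]
276 [[-0.0854, 0.0001, 0.0787], [-0.1197, 0.0441, -0.0006], [-0.1196, -0.0447, 0.0002]]
282 [[-0.0873, 0.0001, 0.0795], [-0.1233, 0.0443, -0.0006], [-0.1235, -0.0451, -0.0003]]
288 [[-0.1277, -0.0012, -0.0019], [-0.1267, 0.0444, -0.0], [-0.1275, -0.0455, -0.001]]
294 [[-0.1309, -0.0012, -0.0008], [-0.131, 0.0449, -0.0013], [-0.1306, -0.0455, 0.0001]]
300 [[-0.1345, -0.0012, -0.0006], [-0.1341, 0.0449, -0.0001], [-0.1346, -0.0458, -0.0002]]
306 [[-0.1384, -0.0012, -0.0008], [-0.1387, 0.0454, -0.0015], [-0.1387, -0.0462, -0.0009]]
312 [[-0.1417, -0.0012, 0.0002], [-0.1419, 0.0454, -0.0004], [-0.1428, -0.0466, -0.0013]]
318 [[-0.1462, -0.0012, -0.0011], [-0.0764, 0.0198, 0.1239], [-0.0762, -0.0175, 0.1245]]
324 [[-0.1498, -0.0012, -0.0006], [-0.0759, 0.0192, 0.1275], [-0.0761, -0.0169, 0.1274]]
330 [[-0.1532, -0.0012, 0.0003], [-0.0769, 0.0191, 0.1284], [-0.076, -0.0164, 0.1301]]
336 [[-0.1579, -0.0013, -0.0009], [-0.0767, 0.0186, 0.1312], [-0.0766, -0.0161, 0.1316]]
342 [[-0.1622, -0.0013, -0.0011], [-0.0762, 0.018, 0.1343], [-0.0764, -0.0156, 0.1342]]
tube n 2155 y0,slope,z,slope [-0.0005 -0.0043  0.0499 -0.0038] ends [-0.1102 -0.1056  0.0666  0.0667] std 0.0008
crossbar x,z med [ 0.134 -0.014  0.283]
theta 1.281073811025855
```

View pics/w12.png

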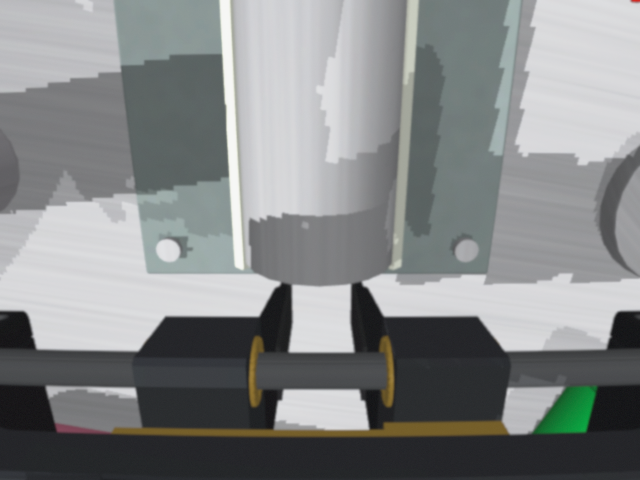

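The tube's near end measures x ≈ -0.089 m and the cradle end about -0.099 m. That is the expected 10 mm difference, so the tube is against the stop. I'll retreat and verify.

Call:
step_arm:
  rows: "-2 0 0 0;-2 0 0 0;-1 0 -2 0;0 0 -4 0;0 0 -4 0;-2 0 -4 0;-4 0 0 0;-4 0 0 0;0 0 0 0;0 0 0 0"

```text
time: 11.65
ee_pos: [0.3815, -0.1784, 0.1943]
tcp_rot: [0.01, 0.997, 0.082, -0.01]
force: [-0.1, 0.4, -0.8]
finger_gap: 0.0262
```

```bash
python3 - <<'E'
from tube import *
tcp()
for n in('top','scene'):
    c=read_camera(n);save(c,n+'13.png'); print(n); tube(c)
    c0=dict(np.load(n+'0.npz')); W=pts(c);W0=pts(c0)
    for nm,x,y,z,r in [('can',.5515,.0314,.15,.045),('flange',.585,-.35,.014,.07),('mag',.717,-.31,.02,.06)]:
        for w in(W0,W):
            A=w[(np.hypot(w[...,0]-x,w[...,1]-y)<r)&(abs(w[...,2]-z)<.005)]; print(nm,len(A),((A[:,:2].max(0)+A[:,:2].min(0))/2).round(4))
E
```

```text
t 11.65 jig [-0.2596  0.0012  0.1943] yaw 0.16459927478742314 [ 0.0102  0.9965  0.0822 -0.0101] F [-0.14  0.39 -0.83] gap 0.026218524385692873
top
tube n 1354 y0,slope,z,slope [0.     0.0008 0.0501 0.0017] ends [-0.0893 -0.0888  0.0679  0.0686] std 0.0012
crossbar x,z med [0.133 0.    0.283]
theta 1.2756689875833704
can 434 [0.5528 0.0305]
can 432 [0.553  0.0305]
flange 584 [ 0.5899 -0.3422]
flange 589 [ 0.59  -0.342]
mag 627 [ 0.7187 -0.3109]
mag 633 [ 0.7185 -0.3115]
scene
tube n 2128 y0,slope,z,slope [-0.0005 -0.0032  0.0499 -0.0024] ends [-0.0918 -0.0909  0.0666  0.067 ] std 0.0008
crossbar x,z med [ 0.134 -0.014  0.283]
theta 1.2810881291631047
can 451 [0.5515 0.0295]
can 449 [0.5521 0.0304]
flange 1562 [ 0.5886 -0.343 ]
flange 1569 [ 0.5888 -0.3431]
mag 1828 [ 0.7149 -0.3122]
mag 1821 [ 0.7147 -0.3126]
```

View pics/top13.png

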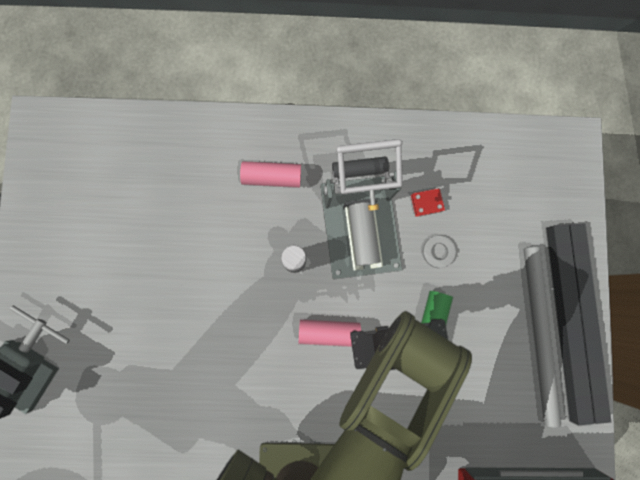

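The top view shows the frame raised, the tube at (362,235) up against the stop, the bystanders unmoved and the gripper clear.

```bash
python3 -c "
from h import *
sign_off()"
```

```text
the job is handed in; nothing more can be done
```

I pushed the hold-down frame up by its crossbar with about 4 N until it went past balance and fell on to raised by itself. I then pushed the tube about 57 mm along its cradle to the end stop and handed the job in at about 12 s of the 50 s.

Last checks, from the top and scene cameras:

| Check | Measured | Needed |
|---|---|---|
| Frame angle | about 1.28 rad, unchanged over three looks spanning several seconds | above 1.1 rad |
| Tube near end (jig x) | -0.089 m (top), -0.091 m (scene) | -0.090 m when against the stop |
| Tube axis | y within 0.5 mm, height 50 mm, tilt below 0.005 rad | y within 5 mm, height 44–56 mm, tilt below 0.06 rad |
| Can, flange ring, magnet | under about 1 mm of movement | under 15 mm |
| Gripper | about 0.19 m above the bench, no contact force | touching nothing |

- **Force at the stop:** the last push peaked at about 31 N horizontally and 21 N vertically at the wrist, after the tube had reached the stop. That is below the 120 N wrist limit. I then backed off and the tube stayed in place.
- **Disagreement:** the two cameras differ by about 2 mm on the tube's end, which matches the stated calibration accuracy. No check failed.

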